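# Reset the tripped fryer

## Task

One of the two fryers has tripped out: its red reset button has popped up. Flip that fryer's toggle switch to off (lever leaning to the front, towards the tank), push its reset button down until it stays in, then flip the switch back on (leaning to the back, towards the green dot). Use only pushes, pick nothing up, and leave the other fryer switched on, the thermostat knobs as they are set and the lids and everything else where they are.

Things in the scene. Friction and masses are not known exactly. Their poses are not given: they have to be found in the camera images.
- fryer_a: The TRIPPED fryer (reset button popped up, switch still on): steel countertop deep fryer, fixed, 400 mm deep (x), 250 mm wide (y). Origin: centre of its footprint on the counter; x axis from its front (tank with lid on, rim 205 mm high) to the control head at the back, y to its left, z up.
- fryer_b: The working fryer, to be left as it is (reset button in, switch on), otherwise identical: steel countertop deep fryer, fixed, 400 mm deep (x), 250 mm wide (y). Origin: centre of its footprint on the counter; x axis from its front (tank with lid on, rim 205 mm high) to the control head at the back, y to its left, z up.
- panel_a (a point): The tripped fryer: centre of the control panel on top of its head, 288 mm above the counter, 128 mm deep, 250 mm wide; point axes as the fryer's. It slopes down 0.21 rad to the front. From left (+y) to right, 78 mm apart: thermostat knob (black bar on grey base, 44 mm high), toggle switch on a white plate (centre), red reset button in black collar. Nothing else on it is over 5 mm high.
- panel_b (a point): The working fryer: centre of the control panel on top of its head, 288 mm above the counter, 128 mm deep, 250 mm wide; point axes as the fryer's. It slopes down 0.21 rad to the front. From left (+y) to right, 78 mm apart: thermostat knob (black bar on grey base, 44 mm high), toggle switch on a white plate (centre), red reset button in black collar. Nothing else on it is over 5 mm high.
- switch_a (a joint): Mains toggle switch of the tripped fryer, rad: 0.84 = ON stop (leans back to the fryer's +x, green dot), 0 = OFF stop (leans to the front, -x, black dot). An over-centre spring holds it on the nearer stop; about 4 N at the tip starts it moving, less and less is needed up to the middle (0.42, upright on the panel), beyond it snaps over by itself.
- switch_a_pivot (a point): Pivot of that lever, 6 mm above the panel surface; the lever swings about the fryer's y axis through this point.
- switch_a_tip (a point): Tip of that black lever: round, 48 mm from the pivot, 17 mm thick near the tip, 13 mm at 15 mm from the pivot.
- reset_a (a joint): Reset button of the tripped fryer, m: 0 = popped up (tripped), 0.009 = pushed in. It moves square to the panel and stays in either end position; about 4 N starts it down, past half-way it snaps in by itself.
- reset_a_top (a point): Centre of the top of that red cap, 23 mm across; popped up, it stands 13 mm above its 38 mm wide, 7 mm high black collar, and 4 mm when in.
- thermostat_a_pointer (a point): White pointer end on the black bar knob of the tripped fryer's thermostat (set to any angle; it turns easily and must not be turned).
- switch_b (a joint): Mains toggle switch of the working fryer, rad: 0.84 = ON stop (leans back to the fryer's +x, green dot), 0 = OFF stop (leans to the front, -x, black dot). An over-centre spring holds it on the nearer stop; about 4 N at the tip starts it moving, less and less is needed up to the middle (0.42, upright on the panel), beyond it snaps over by itself.
- switch_b_pivot (a point): Pivot of that lever, 6 mm above the panel surface; the lever swings about the fryer's y axis through this point.
- switch_b_tip (a point): Tip of that black lever: round, 48 mm from the pivot, 17 mm thick near the tip, 13 mm at 15 mm from the pivot.
- reset_b (a joint): Reset button of the working fryer, m: 0 = popped up (tripped), 0.009 = pushed in. It moves square to the panel and stays in either end position; about 4 N starts it down, past half-way it snaps in by itself.
- reset_b_top (a point): Centre of the top of that red cap, 23 mm across; popped up, it stands 13 mm above its 38 mm wide, 7 mm high black collar, and 4 mm when in.
- thermostat_b_pointer (a point): White pointer end on the black bar knob of the working fryer's thermostat (set to any angle; it turns easily and must not be turned).
- lid_a: Bystander: steel lid lying loose on the tripped fryer's tank, 235 by 228 mm, 10 mm thick, black loop handle to 42 mm. Origin: centre of its underside.
- lid_b: Bystander: steel lid lying loose on the working fryer's tank, 235 by 228 mm, 10 mm thick, black loop handle to 42 mm. Origin: centre of its underside.
- basket: Bystander: wire frying basket, 200 by 110 mm, 100 mm high, black handle along its -x up to 160 mm high, standing on the counter. Origin: centre of its underside.
- ketchup: Bystander: red squeeze bottle, 66 mm across, 190 mm high. Origin: centre of its underside.
- mustard: Bystander: yellow squeeze bottle, 66 mm across, 190 mm high. Origin: centre of its underside.
- salt: Bystander: aluminium salt shaker, 54 mm across, 93 mm high, standing on the working fryer's lid. Origin: centre of its underside.
- tongs: Bystander: steel tongs, 220 mm long (along y), 70 mm wide, 16 mm high, lying on the tripped fryer's lid. Origin: centre of its underside.
- gn_pan: Bystander: empty steel food pan, 176 by 162 mm, 100 mm high. Origin: centre of its underside.

How it is judged:
By the outcome, as a careful person would: the job done as asked, in the order asked, and still so for the second after the job is handed in, with the robot touching nothing.
It also fails if it takes over 48 s, if anything falls off the work surface, if the arm or the gripper's body presses on something with over 40 N, if the wrist force passes 120 N, or if a joint passes its speed limit or range.

## Robot

A 6-joint arm with a two-finger parallel gripper is mounted at the origin on the work surface. World frame = base frame: x ahead of the robot, y to its left, z up, the work surface at z = 0. Lengths are in m, angles in rad, forces in N, time in s.
With the tool pointing down it reaches from about 0.375 to 0.9 m from the base axis. Payload 3.1 kg.
Tool frame: the origin (TCP) lies on the mounting face of the last link; the fingertips stand 182 mm ahead of it and the grasp point (between the pads) lies 164 mm ahead of it; z points along the fingers, y is the direction in which the jaws open and shut (so a half turn about z gives the same grasp; the last joint's range is limited). The gripper opens to 87 mm and grips with 3 to 60 N. Pads are 19 mm wide; open, the fingers measure 117 mm over their backs; the gripper's body (75 mm by 190 mm) begins 51 mm behind the grasp point.
Start: joints at [-0.178, 0.527, 1.433, -0, 1.181, -0.178], TCP at [0.625, 0, 0.405] pointing down, gripper open.
Joint ranges: [-3.08, 3.08], [-0.75, 2.2], [0.22, 2.44], [-1.43, 4.57], [0, 2.65], [-2.85, 2.85]. Speed limits (rad/s): [2.79, 2.79, 3.14, 3.14, 3.14, 3.14].

## Interface

Orientations are given as a unit quaternion [x, y, z, w].
In Python, from rig import robot, camera, camera_model gives the robot as it stands.
- The arm moves only by the tool drive_tool, never from a script. Its argument "plan" is a list that holds one entry, the list of rows, each a list of 6 numbers: the shift along the world's x, y, z in units of 2.5 cm (1.0 is 2.5 cm), then the turn, a rotation vector about the world's x, y, z in units of 6 degrees (1.0 is 6 degrees). A call has 1 to 8 rows; each row shifts and turns the commanded pose from where the row before left it; what a row does not reach is not made up. A row lasts 1/8 s, in which the tool goes at most 62.5 mm and 10.7 degrees, less where a joint would pass 70% of its speed; a pose out of reach is approached as far as the arm can. A call with a number of a shift or a turn outside -1 to 1 is refused whole. A call with a gripper value outside its range is refused whole. "grip" is the closure, from 0 (fully open) to 1 (shut), set as the call begins (left out, the last holds). The fingers move at their own pace and stop on an object; "force" is the grip in N (left out, the last holds). Time passes only in rows, so rows that do not move let the fingers close. It gives the time, the measured TCP pose, the force and the opening at its end, in the units of the state.
- robot.get_obs(): the state, without advancing time (a new reading comes with each control period).
- camera(name): name is "scene" or "side" or "wrist"; returns the picture (384x512x3 uint8, red, green, blue); there is no depth.
- camera_model(name): a dict with "K" (3x3 intrinsics, pixels), "k1" (the pictures are not rectified: a ray, as slopes to the right and down, at radius r is drawn at 1 + k1 r^2 times it, then the intrinsics apply), "world_to_cam" (4x4, takes a point from world to camera coordinates); the wrist camera has in their place "tool_from_camera" (4x4, takes a point from camera to tool coordinates, whose origin is the TCP and whose axes are the flange's). Camera axes: x right, y up, looking along -z (the intrinsics and any distortion apply to the point x, -y, -z); pixel columns grow to the right and rows downward; lengths in m; the calibration is good to about 2 mm. A picture is of the moment at which its call begins: read the wrist's pose just before it. camera_model takes no time and is no camera call.
- robot.hand_in(): hands the job in, once; it reports no verdict.
The state is a dict: "time": time; "q": joint angles; "joint_velocities": joint speeds; "joint_torque": joint torques, N m; "position": TCP position; "tool_rot": TCP orientation; "ft_force": force on the tool from outside, world axes, zero at the start; "moment": the same for the moment, N m; "grip_width": finger opening in m.
Only numpy, scipy, OpenCV 4.12 (cv2) and the standard library are available. Lean on these libraries where they do the work, as an engineer would, in place of code of your own. Each camera call takes 0.05 s, during which the arm holds its last target.

## Working session

There is one attempt and no reset: what is moved stays moved. The work goes in short steps, Python scripts to look and compute and a tool call to move; the robot and the scene stay as the last step left them, time stands still between calls to the robot, and variables do not carry over. Pictures are saved under pics/ and viewed, and the job is handed in when it is done.

Besides the shell and the picture viewer there is one more tool, called after "Call:" as name([rows], argument=value, ...), one row to a line, values as JSON. drive_tool: Moves the arm, as the interface text tells. Shifts and turns lie within -1 to 1; 1 stands for 2.5 cm of shift or 6 degrees of turn. Its arguments: {"type":"object","properties":{"plan":{"type":"array","items":{"type":"array","items":{"type":"array","items":{"type":"number","minimum":-1,"maximum":1}}}},"grip":{"type":"number"},"force":{"type":"number"}},"required":["plan"]}

```bash
ls; mkdir -p pics; python3 - <<'E'
from rig import robot,camera,camera_model
import cv2
o=robot.get_obs();print(o)
for n in ["scene","side","wrist"]:
    im=camera(n);cv2.imwrite(f"pics/{n}0.png",im[:,:,::-1]);print(n,camera_model(n))
E
```

```text
pics
{'time': 0.0, 'q': array([-1.78505092e-01,  5.28467635e-01,  1.43394040e+00,  1.50288931e-06,
        1.18142550e+00, -1.78539683e-01]), 'joint_velocities': array([ 6.12253070e-05, -1.45416686e-03, -1.47258774e-03, -8.79217290e-04,
       -5.76751848e-04,  3.16488315e-04]), 'joint_torque': array([-5.45745443e-04, -4.40045428e+01, -1.76593530e+01,  6.32597599e-02,
        5.83207863e-02, -1.53719384e-04]), 'position': array([6.24638138e-01, 9.17448108e-05, 4.03758191e-01]), 'tool_rot': array([ 7.07094310e-01,  7.07118365e-01, -6.38421646e-04, -9.20765192e-04]), 'ft_force': array([ 0.32239479, -0.03938512, -1.126954  ]), 'moment': array([-0.01184356,  0.01624543,  0.02230297]), 'grip_width': 0.08726475253793166}
scene {'K': array([[353.30947568,   0.        , 254.53916912],
       [  0.        , 353.30947568, 193.3429618 ],
       [  0.        ,   0.        ,   1.        ]]), 'k1': 0.005106780254258411, 'world_to_cam': array([[-0.84585513,  0.53340615, -0.00263961,  0.39684206],
       [-0.43509229, -0.6870731 ,  0.58191516,  0.22166281],
       [ 0.30858352,  0.4933644 ,  0.81324
[... 392 characters left out ...]
54985, -0.19520166],
       [-0.24676865,  0.83511492,  0.49161804, -1.34204286],
       [ 0.        ,  0.        ,  0.        ,  1.        ]])}
wrist {'K': array([[272.5107349 ,   0.        , 257.6866821 ],
       [  0.        , 272.5107349 , 195.51023557],
       [  0.        ,   0.        ,   1.        ]]), 'k1': 0.01641051632636224, 'tool_from_camera': array([[ 2.65898985e-04,  9.57752467e-01,  2.87593708e-01,
         7.93358299e-02],
       [ 9.99999336e-01, -5.77083303e-04,  9.97254602e-04,
        -5.21717834e-04],
       [ 1.12108858e-03,  2.87593251e-01, -9.57751985e-01,
         2.00860666e-02],
       [ 0.00000000e+00,  0.00000000e+00,  0.00000000e+00,
         1.00000000e+00]])}
```

View pics/scene0.png

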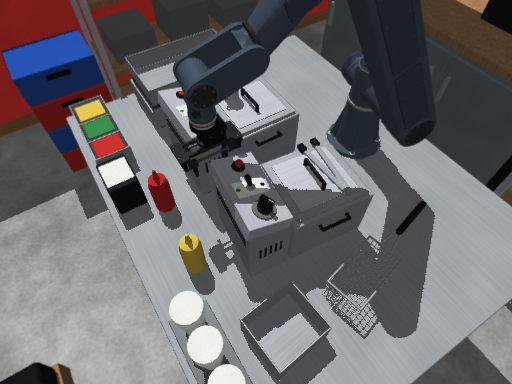

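View pics/side0.png

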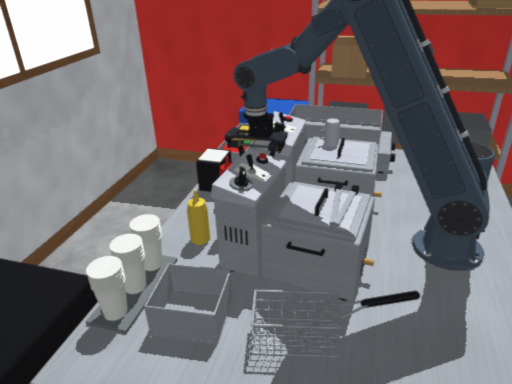

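View pics/wrist0.png

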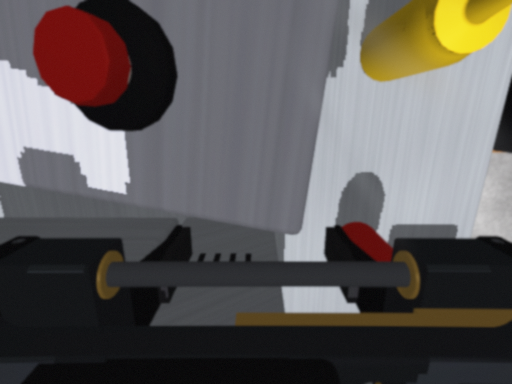

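Fryer A is the near one in both views, the one with the tongs on its lid and the popped-up button. I'll zoom in on its panel.

```bash
python3 - <<'E'
import cv2
a=cv2.imread("pics/scene0.png")[145:235,205:305];b=cv2.imread("pics/side0.png")[135:205,215:305]
cv2.imwrite("pics/c1.png",cv2.resize(a,None,fx=6,fy=6,interpolation=cv2.INTER_CUBIC));cv2.imwrite("pics/c2.png",cv2.resize(b,None,fx=8,fy=8,interpolation=cv2.INTER_CUBIC))
E
```

```text
(no output)
```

View pics/c1.png

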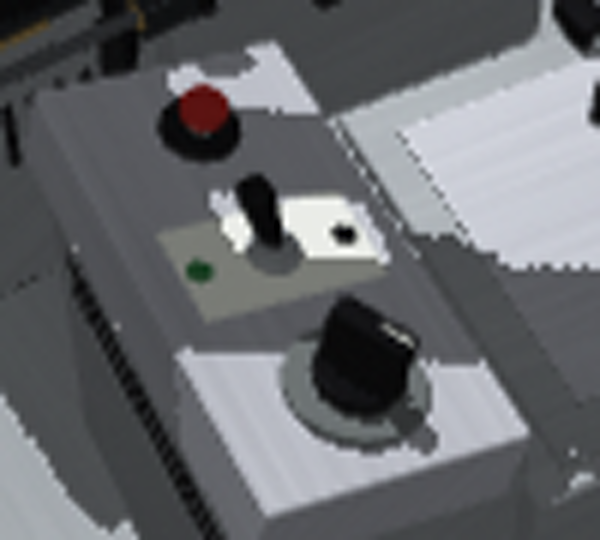

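View pics/c2.png

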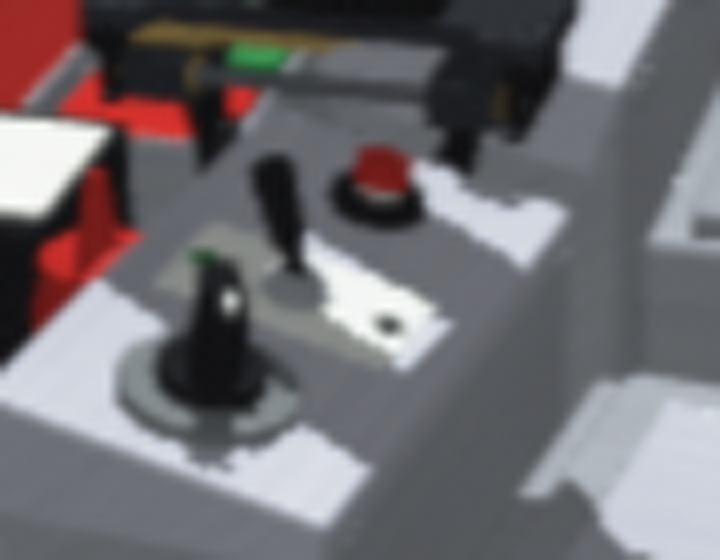

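```bash
cat > h.py <<'E'
import numpy as np
from scipy.spatial.transform import Rotation as R
from rig import robot,camera,camera_model
def ray(n,uv,obs=None):
    m=camera_model(n);K=m["K"]
    d=np.array([(uv[0]-K[0,2])/K[0,0],(uv[1]-K[1,2])/K[1,1]])
    s=d.copy()
    for _ in range(10): s=d/(1+m["k1"]*(s@s))
    v=np.array([s[0],-s[1],-1])
    if n=="wrist":
        T=np.eye(4);T[:3,:3]=R.from_quat(obs["tool_rot"]).as_matrix();T[:3,3]=obs["position"]
        C=T@m["tool_from_camera"]
    else: C=np.linalg.inv(m["world_to_cam"])
    v=C[:3,:3]@v;return C[:3,3],v/np.linalg.norm(v)
def tri(*rs):
    A=0;b=0
    for o,v in rs:
        P=np.eye(3)-np.outer(v,v);A=A+P;b=b+P@o
    x=np.linalg.solve(A,b);return x,[round(1e3*np.linalg.norm((np.eye(3)-np.outer(v,v))@(x-o)),1) for o,v in rs]
def plane(r,z): o,v=r;return o+v*(z-o[2])/v[2]
E
python3 - <<'E'
from h import *
f=lambda c,s,o:(np.array(c)+.5)/s-.5+np.array(o)
S=lambda *c:ray("scene",f(c,6,(205,145)));D=lambda *c:ray("side",f(c,8,(215,135)))
P={}
for n,a,b in [("green",(200,270),(203,256)),("black",(345,234),(388,325)),("tip",(256,184),(272,167)),("red",(203,103),(384,157))]:
    P[n],e=tri(S(*a),D(*b));print(n,P[n].round(4),e)
d=P["green"]-P["black"];print("yaw",np.arctan2(d[1],d[0]),"slope",np.arctan2(d[2],np.hypot(*d[:2])),np.linalg.norm(d),(P["green"]+P["black"])/2)
o=robot.get_obs()
print("red wrist z", plane(ray("wrist",(82,56),o),P["red"][2]))
E
```

```text
green [0.6242 0.1668 0.2993] [np.float64(0.1), np.float64(0.1)]
black [0.5539 0.1736 0.2832] [np.float64(0.2), np.float64(0.2)]
tip [0.5958 0.1676 0.3388] [np.float64(1.1), np.float64(1.1)]
red [0.5778 0.0925 0.3087] [np.float64(1.0), np.float64(1.0)]
yaw -0.09575185857384591 slope 0.22389914289310472 0.07246017813477473 [0.5890336  0.17020793 0.29125877]
red wrist z [0.58043815 0.0929093  0.30873387]
```

```bash
cat > t.py <<'E'
from h import *
c=np.array([.5895,.170,.288]);psi=-.095;s=.21
Rf=R.from_euler('z',psi)
ex=Rf.apply([np.cos(s),0,np.sin(s)]);ey=Rf.apply([0,1,0]);n=Rf.apply([-np.sin(s),0,np.cos(s)])
def tcp(a,b,h): return c+a*ex+b*ey+h*n+.182*n
def pan(p): d=p-.182*RT()-c if 0 else p-c;return d
def cur():
    o=robot.get_obs();T=R.from_quat(o["tool_rot"]).as_matrix();tip=o["position"]+.182*T[:,2]-c
    print("t",round(o["time"],2),"tip in panel mm",(1e3*np.array([tip@ex,tip@ey,tip@n])).round(1),"F panel",np.round([o["ft_force"]@ex,o["ft_force"]@ey,o["ft_force"]@n],1),"w",round(o["grip_width"],4),"axis err deg",np.degrees([T[:,2]@ex,T[:,2]@ey,T[:,1]@ey]).round(2))
    return o
E
python3 -c "
from t import *
for x in [(.055,0,.10),(.055,0,.028),(0,-.078,.06)]:print(x,tcp(*x).round(4))
print('units/mm along ex',ex/25,'n',n/25)"
```

```text
(0.055, 0, 0.1) [0.5845 0.1705 0.5753]
(0.055, 0, 0.028) [0.5995 0.169  0.5049]
(0, -0.078, 0.06) [0.5319 0.0971 0.5247]
units/mm along ex [ 0.03894483 -0.00371093  0.0083384 ] n [-0.0083008   0.00079096  0.03912124]
```

Call:
drive_tool([
  [[0,0,1,0,0,0],[0,0,1,0,0,0],[0,0,1,0,0,0],[0,0,1,0,0,0],[0,0,1,0,-0.5,0],[0,0,1,0,-0.5,0],[0,0,0,0,-1,-0.5],[0,0,0,0,0,-0.4]],
], grip=1, force=20)

```text
time: 1.15
position: [0.6244, 0.0001, 0.5562]
tool_rot: [0.736, 0.669, 0.073, 0.078]
ft_force: [-0.6, -0.4, 0.2]
grip_width: 0.0151
```

Call:
drive_tool([
  [[0,0.5,0.8,0,0,0],[-0.4,1,0,0,0,0],[-0.4,1,0,0,0,0],[-0.4,1,0,0,0,0],[-0.4,1,0,0,0,0],[0,1,0,0,0,0],[0,1,0,0,0,0],[0,0.3,0,0,0,0]],
])

```text
time: 2.15
position: [0.5846, 0.1712, 0.5753]
tool_rot: [0.735, 0.67, 0.072, 0.077]
ft_force: [0.2, -0.5, -0.7]
grip_width: 0.0005
```

```bash
python3 - <<'E'
from t import *
import cv2
o=cur();print(o["position"],tcp(.055,0,.1))
for n in ["scene","side","wrist"]:
    im=camera(n)[:,:,::-1]
    if n=="scene": im=cv2.resize(im[100:250,160:320],None,fx=4,fy=4)
    if n=="side": im=cv2.resize(im[60:210,180:330],None,fx=4,fy=4)
    cv2.imwrite(f"pics/{n}1.png",im)
E
```

```text
t 2.15 tip in panel mm [ 55.2   1.4 100.1] F panel [ 0.1 -0.5 -0.8] w 0.0005 axis err deg [0.05 0.22 0.11]
[0.58460171 0.17118955 0.5753255 ] [0.58452853 0.17047372 0.57527001]
```

View pics/scene1.png

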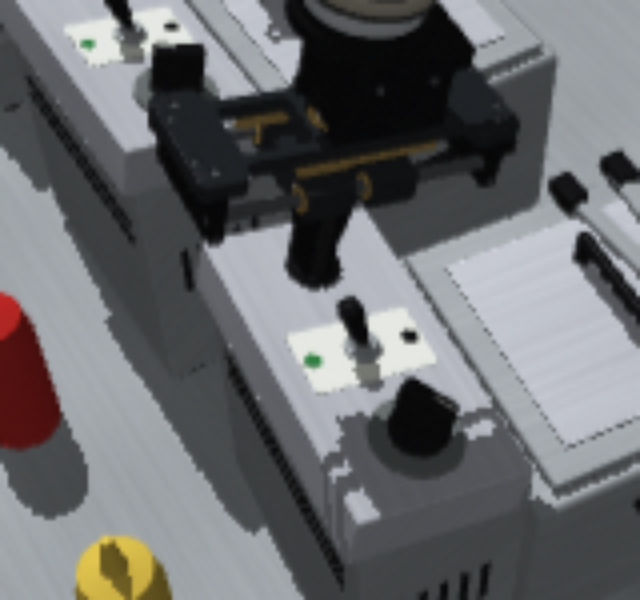

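View pics/side1.png

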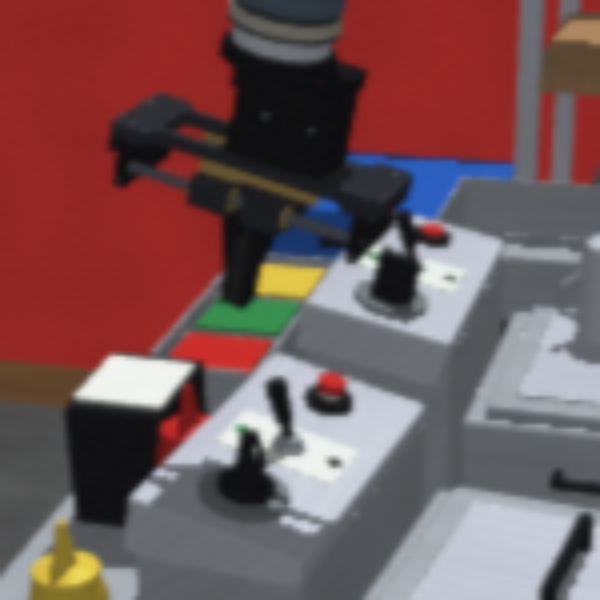

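View pics/wrist1.png

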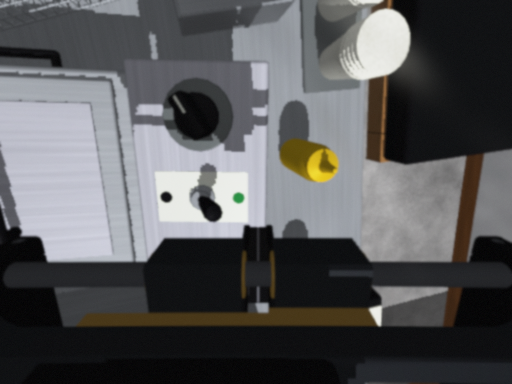

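The views show fryer A unobstructed. The closed fingers are behind and above the lever. In the wrist view the dots are at (166,197) and (238,198), and the white pointer is near (177,98). Next I check the dots against the wrist camera.

```bash
python3 - <<'E'
from t import *
o=robot.get_obs()
for uv in [(166,197),(238.5,198),(210,211)]:
    a,v=ray("wrist",uv,o)
    h=.001 if uv[0]!=210 else .050
    p=a+v*((c+h*n-a)@n)/(v@n)-c; print((1e3*np.array([p@ex,p@ey,p@n])).round(1))
E
```

```text
[-37.   -0.6   1. ]
[35.4 -1.5  1. ]
[15.3  2.3 50. ]
```

Call:
drive_tool([
  [[0.2,-0.06,-0.9,0,0,0],[0.2,-0.02,-0.9,0,0,0],[0.18,-0.02,-0.9,0,0,0],[0,0,0,0,0,0],[-0.2,0.02,-0.04,0,0,0],[-0.2,0.02,-0.04,0,0,0],[-0.2,0.02,-0.04,0,0,0]],
])

```text
time: 3.18
position: [0.5839, 0.1691, 0.5052]
tool_rot: [0.736, 0.669, 0.072, 0.077]
ft_force: [-0.3, -0.4, -0.0]
grip_width: 0.0002
```

```bash
python3 - <<'E'
from t import *
import cv2
cur()
im=camera("side")[:,:,::-1]
cv2.imwrite(f"pics/side2.png",cv2.resize(im[90:210,200:320],None,fx=5,fy=5))
E
```

```text
t 3.17 tip in panel mm [40.1 -0.8 31.6] F panel [-0.3 -0.5  0. ] w 0.0002 axis err deg [0.05 0.18 0.02]
```

View pics/side2.png

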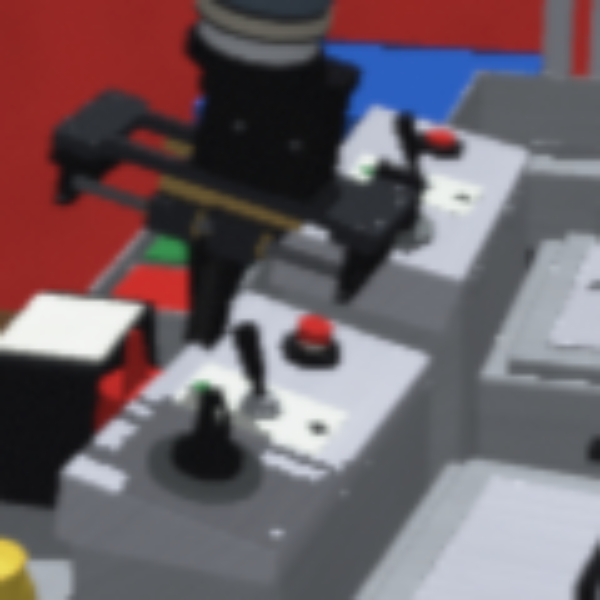

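Call:
drive_tool([
  [[-0.15,0.015,-0.035,0,0,0],[-0.15,0.015,-0.035,0,0,0],[-0.15,0.015,-0.035,0,0,0]],
])

```text
time: 3.6
position: [0.5746, 0.17, 0.5034]
tool_rot: [0.735, 0.669, 0.074, 0.079]
ft_force: [5.9, -0.9, 5.5]
grip_width: 0.0003
```

Call:
drive_tool([
  [[-0.15,0.015,-0.035,0,0,0],[-0.15,0.015,-0.035,0,0,0]],
])

```text
time: 3.85
position: [0.567, 0.1708, 0.5024]
tool_rot: [0.735, 0.669, 0.075, 0.079]
ft_force: [2.9, -0.3, 4.2]
grip_width: 0.0004
```

Call:
drive_tool([
  [[-0.15,0.015,-0.035,0,0,0],[-0.15,0.015,-0.035,0,0,0]],
])

```text
time: 4.1
position: [0.5571, 0.1717, 0.4969]
tool_rot: [0.736, 0.669, 0.07, 0.075]
ft_force: [0.2, -0.4, -0.6]
grip_width: 0.0005
```

```bash
python3 - <<'E'
from t import *
import cv2
cur()
im=camera("side")[:,:,::-1]
cv2.imwrite(f"pics/side3.png",cv2.resize(im[90:210,200:320],None,fx=5,fy=5))
E
```

```text
t 4.1 tip in panel mm [10.8 -1.  29.1] F panel [ 0.1 -0.4 -0.6] w 0.0005 axis err deg [-0.31  0.13  0.03]
```

View pics/side3.png

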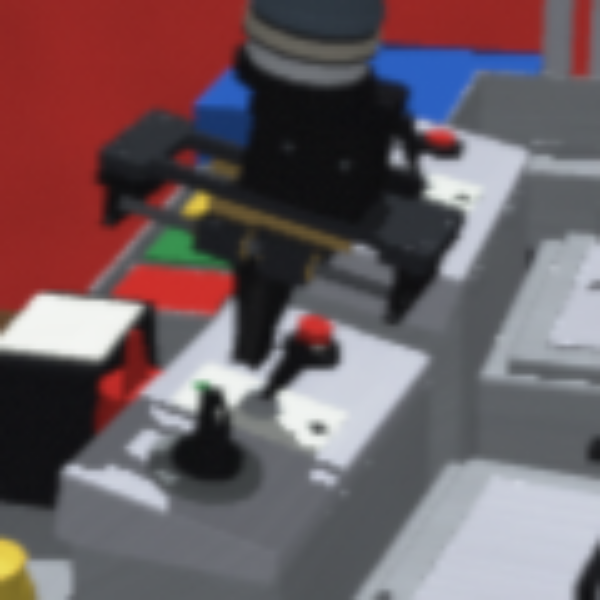

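The lever now leans forward to OFF, and the force has dropped to about 0. I lift clear and go to the button.

Call:
drive_tool([
  [[0.1,0,0.6,0,0,0],[-0.1,0,0.6,0,0,0],[-0.1,0,0.5,0,0,0],[-0.17,-0.75,0,0,0,0],[-0.17,-0.75,0,0,0,0],[-0.17,-0.75,0,0,0,0],[-0.17,-0.75,-0.1,0,0,0],[0,0,0,0,0,0]],
])

```text
time: 5.15
position: [0.5381, 0.0947, 0.5374]
tool_rot: [0.737, 0.668, 0.07, 0.076]
ft_force: [0.6, -0.1, 0.4]
grip_width: 0.0003
```

```bash
python3 - <<'E'
from t import *
cur()
E
```

```text
t 5.15 tip in panel mm [  8.5 -79.5  71.1] F panel [0.7 0.  0.2] w 0.0003 axis err deg [-0.16  0.11 -0.16]
```

Call:
drive_tool([
  [[-0.37,0.04,-0.08,0,0,0],[0.13,-0.01,-0.6,0,0,0],[0.13,-0.01,-0.6,0,0,0],[0.11,-0.01,-0.52,0,0,0],[0,0,0,0,0,0]],
])

```text
time: 5.78
position: [0.5388, 0.097, 0.4911]
tool_rot: [0.736, 0.669, 0.07, 0.075]
ft_force: [-0.1, 0.4, 0.4]
grip_width: 0.0002
```

```bash
python3 - <<'E'
from t import *
import cv2
cur()
for n_,s in [("side",np.s_[90:210,200:320]),("scene",np.s_[110:230,180:300])]:
    cv2.imwrite(f"pics/{n_}4.png",cv2.resize(camera(n_)[:,:,::-1][s],None,fx=5,fy=5))
E
```

```text
t 5.78 tip in panel mm [ -1.1 -77.   25.7] F panel [-0.   0.3  0.4] w 0.0002 axis err deg [-0.26  0.15  0.03]
```

View pics/side4.png

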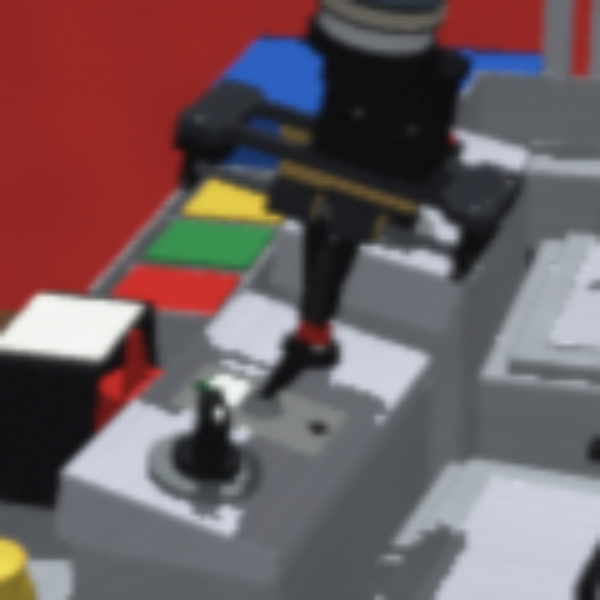

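View pics/scene4.png

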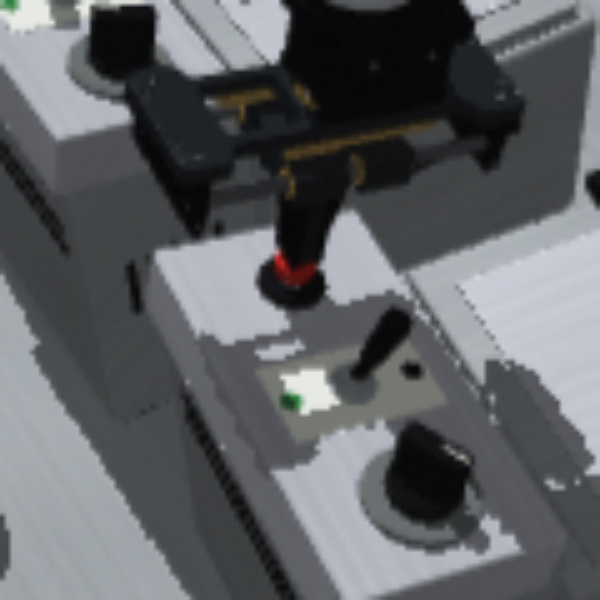

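Both views show the fingers centred on the red cap and the lever at OFF. Now I press in small steps.

Call:
drive_tool([
  [[0.02,0,-0.1,0,0,0],[0.02,0,-0.1,0,0,0],[0.02,0,-0.1,0,0,0],[0.02,0,-0.1,0,0,0]],
])

```text
time: 6.38
position: [0.5407, 0.0969, 0.4835]
tool_rot: [0.736, 0.669, 0.072, 0.077]
ft_force: [-0.5, -0.2, 0.4]
grip_width: 0.0005
```

Call:
drive_tool([
  [[0.02,0,-0.08,0,0,0],[0.02,0,-0.08,0,0,0]],
])

```text
time: 6.62
position: [0.5417, 0.0969, 0.4788]
tool_rot: [0.736, 0.669, 0.071, 0.076]
ft_force: [-0.6, 1.5, 0.1]
grip_width: 0.0001
```

```bash
python3 - <<'E'
from t import *
cur()
E
```

```text
t 6.62 tip in panel mm [ -0.1 -76.8  13.1] F panel [-0.7  1.4  0.3] w 0.0001 axis err deg [-0.06  0.17  0.01]
```

Call:
drive_tool([
  [[0.02,0,-0.08,0,0,0],[0.01,0,-0.06,0,0,0]],
])

```text
time: 6.88
position: [0.542, 0.097, 0.4775]
tool_rot: [0.736, 0.669, 0.071, 0.077]
ft_force: [-7.8, -0.1, 15.7]
grip_width: 0.0005
```

Call:
drive_tool([
  [[-0.1,0,0.6,0,0,0],[-0.13,0,0.6,0,0,0],[-0.13,0,0.6,0,0,0],[-0.14,0,0.6,0,0,0],[-0.5,0.8,-0.12,0,0,0],[-0.5,0.8,-0.12,0,0,0],[-0.5,0.8,-0.12,0,0,0],[-0.4,0.8,-0.12,0,0,0]],
])

```text
time: 7.88
position: [0.4818, 0.1775, 0.5243]
tool_rot: [0.736, 0.669, 0.072, 0.077]
ft_force: [0.6, 0.7, 0.3]
grip_width: 0.0005
```

```bash
python3 - <<'E'
from t import *
import cv2
cur()
for n_,s in [("side",np.s_[90:210,200:320]),("scene",np.s_[110:230,180:300])]:
    cv2.imwrite(f"pics/{n_}5.png",cv2.resize(camera(n_)[:,:,::-1][s],None,fx=5,fy=5))
E
```

```text
t 7.88 tip in panel mm [-56.3  -2.2  71.6] F panel [0.6 0.8 0.2] w 0.0005 axis err deg [-0.    0.17  0.01]
```

View pics/side5.png

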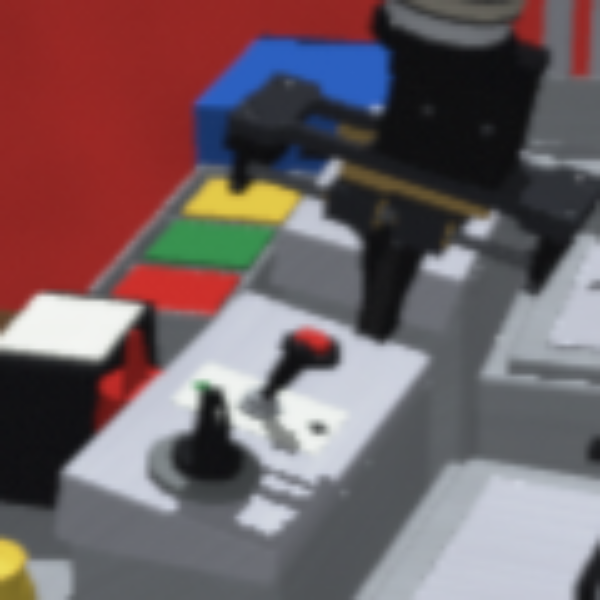

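View pics/scene5.png

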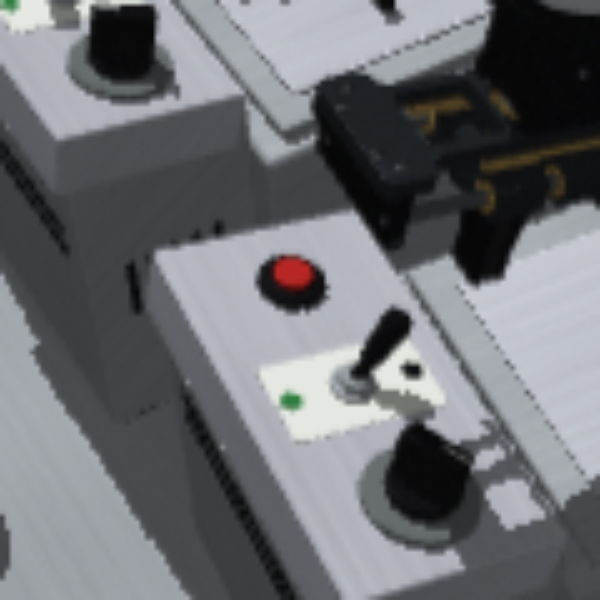

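The button is in, the lever is at OFF and the knob is unchanged. I descend in front of the lever and push it back.

Call:
drive_tool([
  [[0.05,0.02,-0.55,0,0,0],[0.12,0,-0.55,0,0,0],[0.12,0,-0.54,0,0,0],[0,0,0,0,0,0]],
])

```text
time: 8.48
position: [0.4899, 0.1769, 0.4807]
tool_rot: [0.736, 0.669, 0.07, 0.075]
ft_force: [0.2, 0.5, 0.3]
grip_width: 0.0003
```

Call:
drive_tool([
  [[0.16,-0.015,0.035,0,0,0],[0.16,-0.015,0.035,0,0,0],[0.16,-0.015,0.035,0,0,0],[0.16,-0.015,0.035,0,0,0],[0.16,-0.015,0.035,0,0,0]],
])

```text
time: 9.1
position: [0.51, 0.1755, 0.4872]
tool_rot: [0.736, 0.669, 0.071, 0.076]
ft_force: [0.1, -0.1, -0.5]
grip_width: 0.0002
```

Call:
drive_tool([
  [[0.16,-0.015,0.035,0,0,0],[0.16,-0.015,0.035,0,0,0]],
])

```text
time: 9.35
position: [0.5154, 0.1751, 0.488]
tool_rot: [0.736, 0.67, 0.068, 0.073]
ft_force: [-10.6, 1.6, 4.6]
grip_width: 0.0003
```

```bash
python3 - <<'E'
from t import *
cur()
E
```

```text
t 9.35 tip in panel mm [-32.9  -1.6  29.1] F panel [-9.5  0.6  6.8] w 0.0003 axis err deg [-0.63  0.12  0.03]
```

Call:
drive_tool([
  [[0.16,-0.015,0.035,0,0,0],[0.16,-0.015,0.035,0,0,0]],
])

```text
time: 9.6
position: [0.5247, 0.1742, 0.4904]
tool_rot: [0.736, 0.67, 0.07, 0.075]
ft_force: [-2.5, 0.3, 0.8]
grip_width: 0.0005
```

Call:
drive_tool([
  [[0.16,-0.015,0.035,0,0,0],[0.16,-0.015,0.035,0,0,0]],
])

```text
time: 9.85
position: [0.5345, 0.1732, 0.4924]
tool_rot: [0.736, 0.669, 0.072, 0.077]
ft_force: [-0.2, -1.1, -0.8]
grip_width: 0.0001
```

```bash
python3 - <<'E'
from t import *
import cv2
cur()
for n_,s in [("side",np.s_[90:210,200:320]),("scene",np.s_[110:230,180:300])]:
    cv2.imwrite(f"pics/{n_}6.png",cv2.resize(camera(n_)[:,:,::-1][s],None,fx=5,fy=5))
E
```

```text
t 9.85 tip in panel mm [-11.1  -1.5  29.4] F panel [-0.3 -1.1 -0.7] w 0.0001 axis err deg [0.05 0.17 0.01]
```

View pics/side6.png

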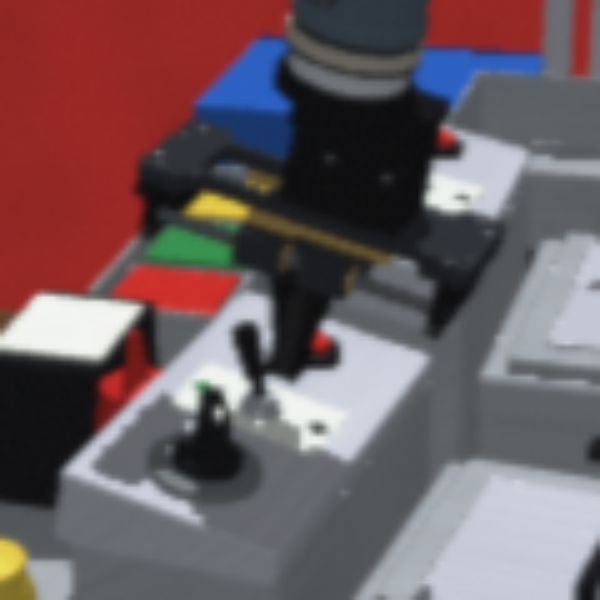

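View pics/scene6.png

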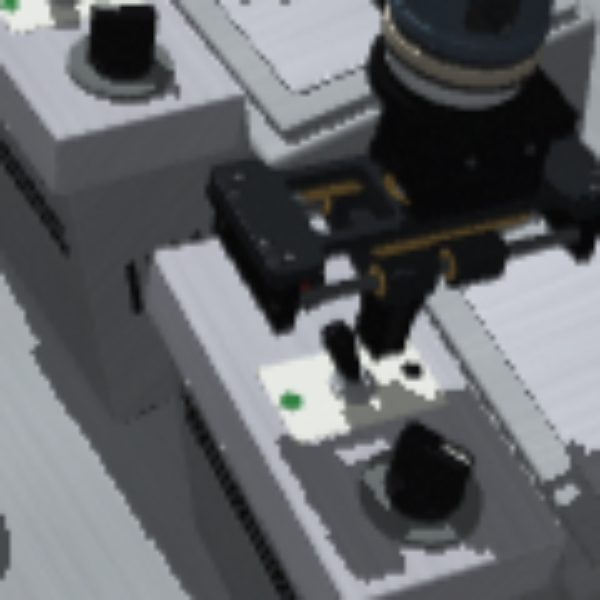

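The lever has snapped back to ON. I back off a little, lift away and check everything.

Call:
drive_tool([
  [[-0.3,0.03,0.1,0,0,0],[-0.2,0,0.9,0,0,0],[-0.2,0,0.9,0,0,0],[-0.2,0,0.9,0,0,0],[-0.2,0,0.9,0,0,0],[-0.2,0,0.9,0,0,0],[0,0,0,0,0,0],[0,0,0,0,0,0]],
])

```text
time: 10.95
position: [0.5008, 0.174, 0.6063]
tool_rot: [0.736, 0.669, 0.071, 0.076]
ft_force: [0.1, -0.2, -0.5]
grip_width: 0.0003
```

```bash
python3 - <<'E'
from t import *
import cv2
cur()
for n_,s in [("side",np.s_[90:240,200:400]),("scene",np.s_[70:230,130:330])]:
    cv2.imwrite(f"pics/{n_}7.png",cv2.resize(camera(n_)[:,:,::-1][s],None,fx=3.7,fy=3.7))
E
```

```text
t 10.95 tip in panel mm [-20.8  -3.9 147.8] F panel [-0.  -0.2 -0.5] w 0.0003 axis err deg [-0.12  0.14  0.02]
```

View pics/side7.png

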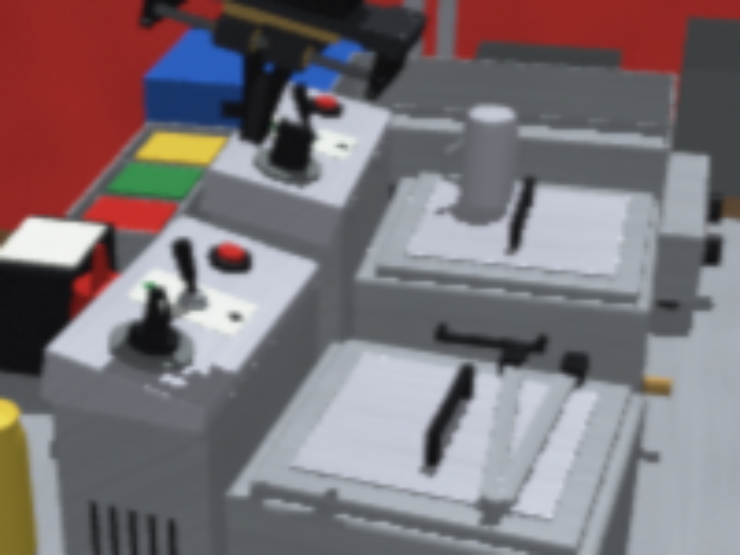

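View pics/scene7.png

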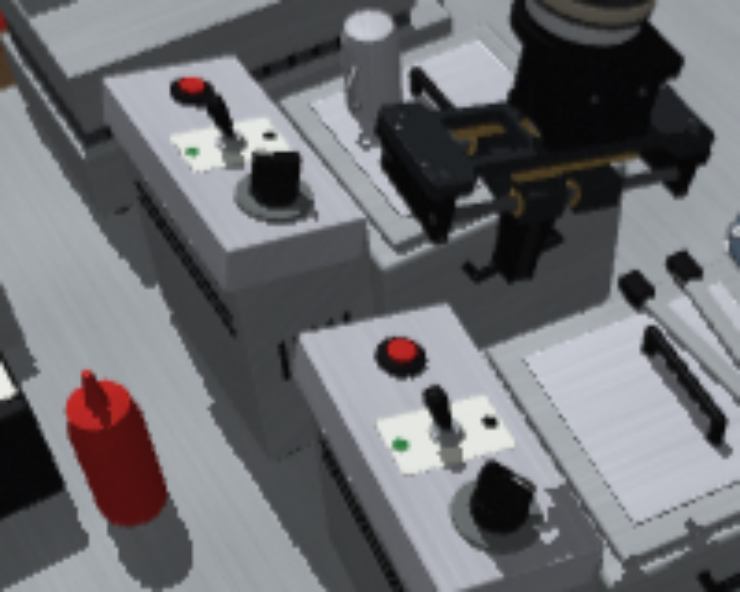

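Both buttons are in and both levers are ON. Lids, tongs, salt and knobs look unmoved, and the arm is clear.

```bash
python3 -c "
from rig import robot
print(robot.hand_in())"
```

```text
the job is handed in; nothing more can be done
None
```

The tripped fryer is reset, and I handed the job in at about 11 s of the 48 s allowed. Using closed-finger pushes only, I flipped its switch to off, pushed the reset button in, and flipped the switch back on.

- **Force readings:** The highest I read were about 8 N flipping the switch off, 12 N flipping it on, and 17 N with the button fully in. These come from the end of each move, so brief peaks in between could have been higher.
- **Order:** Pictures after each step showed the switch off before I pressed the button, and the button in before I switched back on.
- **Final pictures:** The tripped fryer's button is in and its switch leans back to the green dot. The other fryer still has its button in and its switch on. The knobs, lids, tongs and salt look unmoved, judged by eye rather than measured. The basket, mustard bottle and food pan weren't fully in the final close-ups, but the arm never went near them.
- **Arm at hand-in:** It was clear of everything, with the fingertips about 148 mm above the panel and the force near zero.

No check failed or disagreed beyond 2–3 mm in the position measurements.

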